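Close the draft shield and tare the balance touch-free

ROBOT

A 6-joint arm with a two-finger parallel gripper is mounted at the origin on the work surface. World frame = base frame: x ahead of the robot, y to its left, z up, the work surface at z = 0. Lengths are in mm, angles in rad, forces in N, time in s.
With the tool pointing down it reaches from about 400 to 925 mm from the base axis. Payload 12.5 kg.
Tool frame: the origin (TCP) lies on the centre line of the jaws, within the pads' length; the fingertips stand 8 mm ahead of it and the grasp point (between the pads) lies 11 mm behind it; z points along the fingers, x is the direction in which the jaws open and shut, and the axes are right-handed (so a half turn about z gives the same grasp; the last joint's range is limited). The gripper opens to 95 mm and grips with 3 to 60 N. Pads are 20 mm wide; open, the fingers measure 119 mm over their backs; the gripper's body (75 mm by 180 mm) begins 59 mm behind the grasp point.
Start: joints at [-1.297, 0.491, 1.559, -0, 1.092, -0.106], TCP at [231.733, -580.47, 222.661] pointing down, gripper open.
Joint ranges: [-3.1, 3.1], [-0.84, 2.19], [0.05, 2.79], [-1.13, 4.28], [0.06, 2.93], [-2.69, 2.69]. Speed limits (rad/s): [2.22, 2.22, 2.79, 3.14, 3.14, 3.14].

INTERFACE

Orientations are given as [roll, pitch, yaw] about the fixed x, y, z axes, in that order (R = Rz(yaw) Ry(pitch) Rx(roll)).
In Python, from cell import env gives the robot as it stands. The module is installed in compiled form; this text tells all that it offers.
- The arm moves only by the tool send_rows, never from a script. Its argument "moves" is a list that holds one entry, the list of rows, each a list of 6 numbers: the shift along the tool's x, y, z as a fraction of full scale, then the turn, a rotation vector about the tool's x, y, z as a fraction of full scale. A call has 1 to 12 rows; each row is the pose to reach, as a shift and turn from the pose commanded when the call began, along the tool's axes at that moment; what a row does not reach only later rows make up. Full scale, the value 1, is 0.3 m for a shift and 90 degrees for a turn. A row lasts 1/12 s, in which the tool goes at most 41.7 mm and 7.16 degrees, less where a joint would pass 70% of its speed; a pose out of reach is approached as far as the arm can. A call with a number of a shift or a turn outside -1 to 1 is refused whole. A call with a gripper value outside its range is refused whole. "grip" is the gripper's target within -1 to 1 (shut at 1, half-way at 0, fully open at -1), set as the call begins (left out, the last holds). The fingers move at their own pace and stop on an object; the grip force is fixed at half the most. Time passes only in rows, so rows that repeat a pose let the fingers close. It gives the time, the measured TCP pose, the force and the opening at its end, in the units of the state.
- env.state(): the state, without advancing time (a new reading comes with each control period).
- env.read_camera(name): name is "side" or "top"; returns a dict with "image" (384x512x3 uint8, red, green, blue), "mtx" (3x3 intrinsics, pixels), "T" (4x4, takes a point from camera to world coordinates). Camera axes: x right, y up, looking along -z (the intrinsics and any distortion apply to the point x, -y, -z); pixel columns grow to the right and rows downward; lengths in mm; the calibration is good to about 2 mm. A picture is of the moment at which its call begins. There is no depth.
- env.job_done(): hands the job in, once; it reports no verdict.
Trained networks look in the newest picture that a camera, given by its name, has taken for a name from the list of things; names that differ only in an ending like _2 or _b are one class to them, and where a whole thing is asked for, a point or a joint stands for the part that bears it (a point fixed in the world has none). Each returns a list of dicts, best first, with "confidence" (0 to 1); they miss things now and then, are a little off and sometimes report something else, mostly with a low value. They report only what shows in the picture. A call takes as long as a camera call. They do not tell look-alikes from the thing itself.
- env.look_for(camera, thing): "xy" ([column, row] in pixels, amid what is visible of it).
- env.outline_of(camera, thing): "region" (384x512 bool, what is visible of it) and "xy" ([column, row] in pixels, amid what is visible of it).
The state is a dict: "t": time; "joints": joint angles; "qvel": joint speeds; "tau": joint torques, N m; "eef_pos": TCP position; "tcp_rot": TCP orientation; "ft_force": force on the tool from outside, world axes, zero at the start; "moment": the same for the moment, N m; "opening": opening from 0.0 (shut) to 1.0 (fully open).
Only numpy, scipy, OpenCV 4.12 (cv2) and the standard library are available. Lean on these libraries where they do the work, as an engineer would, in place of code of your own. Each camera call takes 0.05 s, during which the arm holds its last target. There are 200 camera calls.

TASK

The top door and the right door of the balance's draft shield have been left open: slide both fully shut, gently, by pushing their handles with the fingertips. Then tare the balance with its touch-free sensor: point down at the right-hand sensor on the terminal, the middle of the fingertips a couple of centimetres above the middle of its window, stay there for about two seconds without touching, and take the hand well away. Do not touch the terminal or the beaker on the pan, do not pass low over the left-hand sensor, and leave everything else as it stands.

Things in the scene. Friction and masses are not known exactly. Their poses are not given: they have to be found in the camera images.
- balance: analytical balance, fixed: white base 210 mm wide, white rear column, glass draft shield 175 mm deep, 205 mm wide, glass roof 267 mm above the bench; low grey terminal in front. Origin: on the bench, midway in its width, 115 mm behind the draft shield's front pane. x points from its front to its rear, y to its left as the operator (robot) facing its front sees it, z up.
- top_door (a joint): the top glass door of the draft shield, flat on the roof. Slides along the balance's x; value in m: 0 = fully closed (front stop), growing to 0.11 as it opens to the rear. About 1.5 N of friction; stays where it is left. Shut it by pushing its handle towards the balance's front (-x).
- right_door (a joint): the right glass door of the draft shield, upright, on the operator's right (balance -y). Slides along the balance's x; value in m: 0 = fully closed (front stop), growing to 0.11 as it opens to the rear. About 1.5 N of friction; stays where it is left. Shut it by pushing its handle towards the balance's front (-x).
- left_door (a joint): the left glass door of the draft shield, upright, on the operator's left (balance +y); it starts closed and stays so. Slides along the balance's x; value in m: 0 = fully closed (front stop), growing to 0.11 as it opens to the rear. About 1.5 N of friction; stays where it is left. Shut it by pushing its handle towards the balance's front (-x).
- top_handle (a point): middle of the top door's grey handle, which moves with the door: an upright plate standing on the glass roof, 12 mm thick along the balance's x, 70 mm wide along y, 26 mm tall (from 267 to 293 mm above the bench). Axes as the balance's.
- right_handle (a point): middle of the right door's grey handle, which moves with the door: an upright bar on the outside of the glass, 12 mm thick along the balance's x, projecting 34 mm from the glass towards balance -y (this point is 19 mm out from the glass), 70 mm tall, from 207 to 277 mm above the bench. Axes as the balance's.
- left_handle (a point): middle of the left door's grey handle, which moves with the door: an upright bar on the outside of the glass, 12 mm thick along the balance's x, projecting 34 mm from the glass towards balance +y (this point is 19 mm out from the glass), 70 mm tall, from 207 to 277 mm above the bench. Axes as the balance's.
- right_sensor (a point): centre of the touch-free tare sensor's window: round, dark, 23 mm across in a bright ring 28 mm across, at the right-hand end (balance -y) of the terminal's top face, beside the display; 51 mm above the bench, 78 mm in front of the draft shield's front pane. Faces up, tilted 9 degrees to the operator. Sees a fingertip up to 50 mm above it. Axes as the balance's.
- left_sensor (a point): the same on the other, left-hand side (balance +y) of the display, 154 mm from the right one: the touch-free print sensor, not to be set off. It too sees a fingertip up to 50 mm above it. Axes as the balance's.
- terminal: the balance's grey operating terminal: display, keys and the two sensors; top face 115 mm deep, 210 mm wide, 43 mm above the bench at its front edge and 61 mm at its rear, where the draft shield's front pane rises. Not to be touched. Origin: middle of its top face; fixed to the balance; axes as the balance's.
- pan (a point): centre of the top of the round steel weighing pan, 90 mm across, inside the chamber, 78 mm above the bench.
- beaker: small glass weighing beaker, 44 mm wide, 50 mm tall, standing on the pan. Origin: centre of its underside.
- reagent_jar: amber glass screw-cap jar, 58 mm wide, 90 mm tall, standing on the bench. Bystander. Origin: centre of its underside.
- vial: small clear sample vial with a white cap, 27 mm wide, 64 mm tall, standing on the bench. Bystander. Origin: centre of its underside.
- test_weight: cylindrical steel test weight with a knob on top, 38 mm wide, 62 mm tall, standing on the bench. Bystander. Origin: centre of its underside.
- spatula: flat steel lab spatula, 165 mm long, 12 mm wide, 6 mm high, lying on the bench in front of the terminal. Bystander. Origin: middle of its underside; x runs along it.
- dish: shallow white porcelain dish, 72 mm wide, 16 mm tall, on the bench. Bystander. Origin: centre of its underside.
- thermometer: white hand-size bench thermometer with a small display, leaning on its foot, 68 mm wide, about 105 mm tall. Bystander. Origin: under its middle, on the bench.
- flask: round-bottom glass flask, 84 mm wide, on a cork ring, 134 mm tall together. Bystander. Origin: centre of the underside of the ring.
Not all that is in view belongs to the job. What is shaped like the beaker but purple or turquoise is not meant.

How it is judged:
By the outcome, as a careful person would: the job done as asked, in the order asked, and still so for the second after the job is handed in, with the robot touching nothing.
It also fails if it takes over 54 s, if anything falls off the work surface, if the arm or the gripper's body presses on something with over 40 N, if the wrist force passes 120 N, or if a joint passes its speed limit or range.

## Working session

There is one attempt and no reset: what is moved stays moved. The work goes in short steps, Python scripts to look and compute and a tool call to move; the robot and the scene stay as the last step left them, time stands still between calls to the robot, and variables do not carry over. Pictures are saved under pics/ and viewed, about 8 in all and at most 12, crops included, and the job is handed in when it is done.

Besides the shell and the picture viewer there is one more tool, called after "Request:" by a JSON object that holds its "api" and its "payload", one argument or row to a line. send_rows: Moves the arm, as the interface text tells. Its arguments: {"type":"object","properties":{"moves":{"type":"array","items":{"type":"array","items":{"type":"array","items":{"type":"number"}}}},"grip":{"type":"number"}},"required":["moves"]}

```bash
mkdir -p pics
cat > h.py <<'E'
from cell import env
import cv2, numpy as np
def cam(n):
    c=env.read_camera(n); return c
def proj(c,p):
    T=np.linalg.inv(c["T"]); q=T[:3,:3]@np.array(p,float)+T[:3,3]
    v=c["mtx"]@np.array([q[0],-q[1],-q[2]]); return v[:2]/v[2]
def ray(c,px):
    d=np.linalg.inv(c["mtx"])@np.array([px[0],px[1],1.]); d=np.array([d[0],-d[1],-d[2]])
    return c["T"][:3,3], c["T"][:3,:3]@d
def onz(c,px,z):
    o,d=ray(c,px); return o+d*(z-o[2])/d[2]
E
python3 - <<'E'
from h import *
print(env.state())
Z={"top_handle":280,"right_handle":242,"left_handle":242,"right_sensor":51,"left_sensor":51,"pan":78,"beaker":100,"terminal":52,"balance":150}
for n in ("top","side"):
    c=cam(n); cv2.imwrite(f"pics/{n}1.png",cv2.cvtColor(c["image"],cv2.COLOR_RGB2BGR))
    print(n,c["T"].round(2).tolist(),c["mtx"].round(1).tolist())
    for t,z in Z.items():
        for r in env.look_for(n,t)[:3]: print(t,np.round(r["xy"],1),round(r["confidence"],2),onz(c,r["xy"],z).round(0))
E
```

```text
{'t': 0.0, 'joints': array([-1.29659728e+00,  4.91550369e-01,  1.55945328e+00, -1.32602281e-05,
        1.09168728e+00, -1.05560478e-01]), 'qvel': array([ 0.00019752,  0.00101839, -0.00134991,  0.00172162,  0.00066284,
        0.00040631]), 'tau': array([-1.92007203e-03, -6.12655520e+01, -2.58186686e+01,  6.92309439e-02,
        4.82158398e-02, -3.83868348e-05]), 'eef_pos': array([ 231.66306724, -580.22793354,  222.0661318 ]), 'tcp_rot': array([-3.14148863e+00,  1.09340337e-03, -1.19103063e+00]), 'ft_force': array([0.08292887, 0.57311036, 0.21617407]), 'moment': array([-3.18703163e-02, -1.90483872e-02, -7.18037584e-05]), 'opening': 1.0024382097388114}
top [[-0.01, 0.98, -0.17, 422.92], [-1.0, -0.01, -0.02, 7.32], [-0.02, 0.17, 0.98, 1078.57], [0.0, 0.0, 0.0, 1.0]] [[387.6, 0.0, 258.2], [0.0, 387.6, 195.1], [0.0, 0.0, 1.0]]
top_handle [250.6 142.3] 0.69 [679.  37. 280.]
top_handle [262.2 238.1] 0.5 [474.  14. 280.]
right_handle [302.4 162.3] 0.79 [644. -77. 242.]
right_handle [270.  273.8] 0.72 [401.  -2. 242.]
right_handle [176.5 151. ] 0.59 [673. 205. 242.]
left_handle [208.4 196.2]
[... 595 characters left out ...]
 0.95, 1390.38], [0.0, 0.0, 0.0, 1.0]] [[494.7, 0.0, 253.4], [0.0, 494.7, 180.9], [0.0, 0.0, 1.0]]
top_handle [214.6 156. ] 0.83 [680.  33. 280.]
right_handle [255.2 149.5] 0.76 [611. -43. 242.]
left_handle [215.6 210.3] 0.85 [617. 140. 242.]
right_sensor [279.5 211. ] 0.86 [499.  19.  51.]
right_sensor [251.3 279.3] 0.29 [474. 221.  51.]
left_sensor [281.4 210.3] 0.78 [495.  14.  51.]
left_sensor [301.1 146.7] 0.19 [ 537. -181.   51.]
pan [223.7 177.2] 0.75 [679.  17.  78.]
beaker [287.5 278.8] 0.72 [391. 178. 100.]
beaker [219.6 113.3] 0.66 [ 783. -138.  100.]
beaker [238.9 303.8] 0.64 [468. 294. 100.]
terminal [279.2 211.1] 0.77 [499.  19.  52.]
balance [226.  176.8] 0.88 [658.  31. 150.]
```

View pics/top1.png

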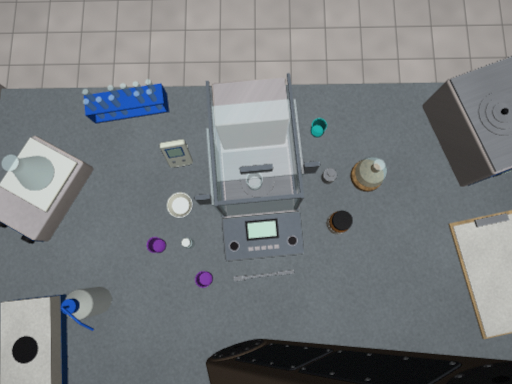

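View pics/side1.png

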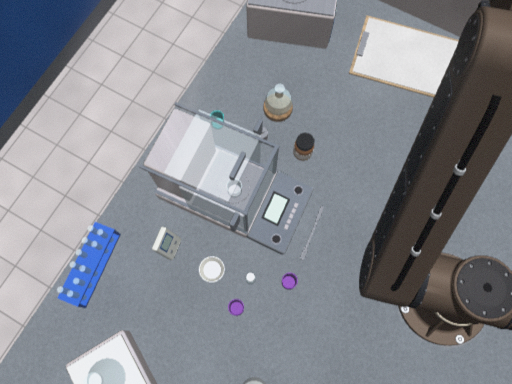

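The top view shows the terminal at (262,237) with sensors near (234,245) and (292,240). The top handle is near (256,169), the right handle near (311,167) and the closed left handle near (204,198). I'll enlarge both views.

Run:
```python
import cv2, numpy as np
a=cv2.imread("pics/top1.png")[70:290,180:370]; b=cv2.imread("pics/side1.png")[90:260,140:320]
a=cv2.resize(a,None,fx=4,fy=4,interpolation=2)[:,:]
cv2.imwrite("pics/top1c.png",cv2.resize(cv2.imread("pics/top1.png")[125:275,180:370],None,fx=4,fy=4,interpolation=2))
cv2.imwrite("pics/side1c.png",cv2.resize(cv2.imread("pics/side1.png")[105:255,140:330],None,fx=4,fy=4,interpolation=2))
```

```text
(no output)
```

View pics/top1c.png

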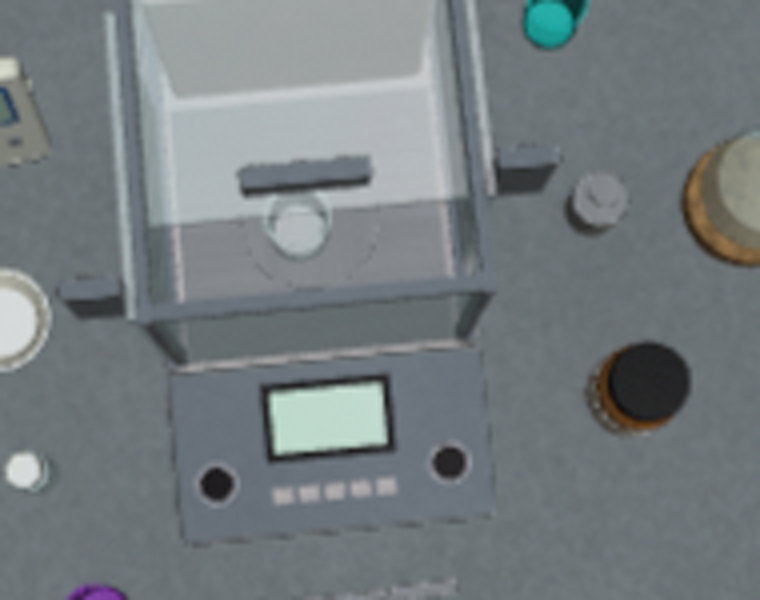

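View pics/side1c.png

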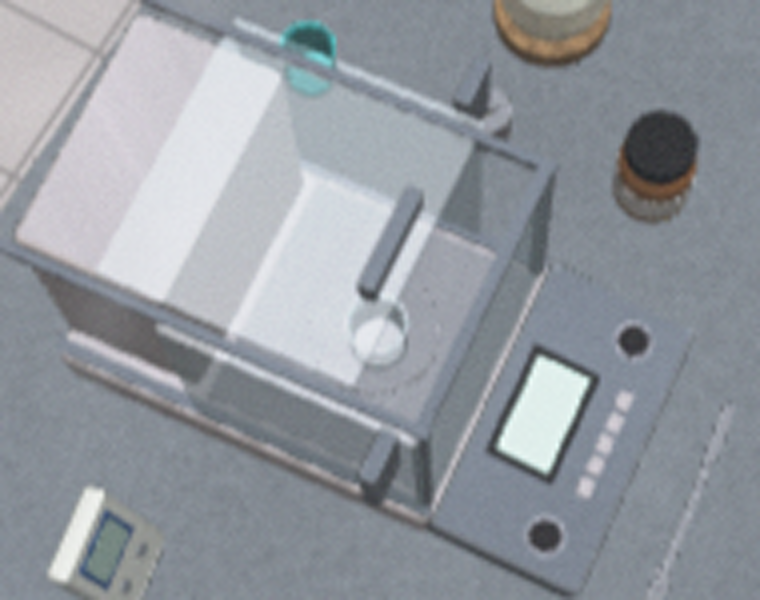

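```bash
cat > fit.py <<'E'
from h import *
from scipy.optimize import least_squares
C={n:cam(n) for n in("top","side")}
off={"top":(180,125),"side":(140,105)}
# (cam, crop px, key, z)
O=[("top",(449,462),"rs"),("top",(217,484),"ls"),("side",(633,340),"rs"),("side",(545,536),"ls"),
("top",(305,168),"th"),("side",(397,236),"th"),("top",(528,156),"rh"),("side",(473,88),"rh"),
("top",(90,286),"lh"),("side",(381,455),"lh")]
def pts(p):
    x,y,a,t,r,l=p[:6]; R=np.array([[np.cos(a),-np.sin(a),0],[np.sin(a),np.cos(a),0],[0,0,1]])
    B={"rs":(-193,-77,51),"ls":(-193,77,51),"th":(t,0,293),"rh":(r,-121.5,277),"lh":(l,121.5,277)}
    return {k:R@np.array(v)+[x,y,0] for k,v in B.items()},R
def res(p):
    P,_=pts(p); return np.concatenate([proj(C[c],P[k])-(np.array(px)/4+off[c]) for c,px,k in O])
if __name__=="__main__":
    s=least_squares(res,[650,30,0,0,0,-100],loss="soft_l1"); p=s.x; print(p.round(3)); print(res(p).reshape(-1,2).round(1).tolist())
    P,R=pts(p); np.save("p.npy",p)
    for k,v in P.items(): print(k,v.round(1))
    ims=[]
    for n in C:
        im=cv2.cvtColor(C[n]["image"],cv2.COLOR_RGB2BGR); o=off[n]
        im=cv2.resize(im[o[1]:o[1]+150,o[0]:o[0]+190],None,fx=4,fy=4,interpolation=2)
        def box(lo,hi,col):
            c=np.array([[(lo,hi)[i>>j&1][j] for j in range(3)] for i in range(8)])
            q=[((proj(C[n],R@v+[p[0],p[1],0])-o)*4).astype(int).tolist() for v in c]
            for i in range(8):
                for j in range(3):
                    if not i>>j&1: cv2.line(im,q[i],q[i|1<<j],col,1)
        box((p[3]-6,-35,267),(p[3]+6,35,293),(0,0,255))
        box((p[4]-6,-136.5,207),(p[4]+6,-102.5,277),(0,255,0))
        box((p[5]-6,102.5,207),(p[5]+6,136.5,277),(255,0,0))
        box((-115,-102.5,61),(60,102.5,267),(0,255,255))
        ims.append(im)
    cv2.imwrite("pics/ov.png",cv2.resize(np.vstack(ims),None,fx=.79,fy=.5) if 0 else cv2.resize(np.hstack(ims),(800,316),interpolation=cv2.INTER_AREA))
E
python3 fit.py
```

```text
[ 6.67823e+02  2.99570e+01  8.60000e-02 -4.92430e+01 -4.75860e+01
 -9.62850e+01]
[[-0.1, 0.0], [-0.4, -0.0], [0.3, -0.6], [0.3, -0.7], [-0.5, 1.1], [-1.1, -0.3], [0.8, -0.1], [0.6, -3.7], [-2.0, 0.5], [-0.9, 0.4]]
rs [482.1 -63.3  51. ]
ls [468.9  90.1  51. ]
th [618.8  25.7 293. ]
rh [630.8 -95.2 277. ]
lh [561.5 142.7 277. ]
```

View pics/ov.png

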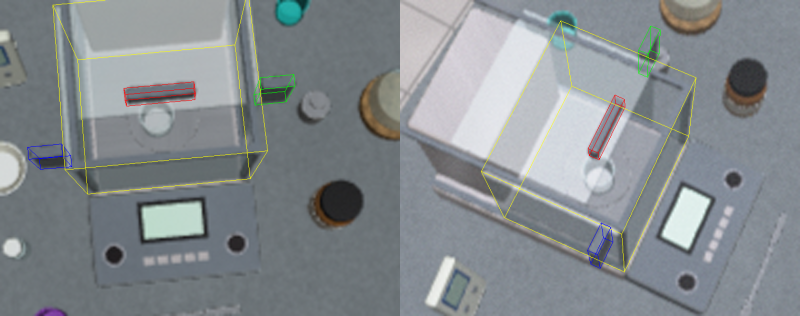

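```bash
cat > d.py <<'E'
from h import *
import sys
from scipy.spatial.transform import Rotation as Ro
p=np.load("p.npy"); a=p[2]
R=Ro.from_euler("z",a).as_matrix(); s=env.state()
T=Ro.from_euler("xyz",s["tcp_rot"])
G=Ro.from_euler("xyz",[np.pi,0,a-np.pi/2])
print("t",round(s["t"],2),"local",(R.T@(s["eef_pos"]-[p[0],p[1],0])).round(1),"rot",s["tcp_rot"].round(3),"F",(R.T@s["ft_force"]).round(2),"open",round(s["opening"],2))
for x in sys.argv[1:]:
    w=R@np.array(eval(x),float)+[p[0],p[1],0]
    print(x,"world",w.round(1),"rows",(T.inv().apply(w-s["eef_pos"])/300).round(4),((T.inv()*G).as_rotvec()/(np.pi/2)).round(4))
E
python3 d.py "(-5,-126,350)" "(-5,-126,248)"
```

```text
t 1.1 local [-486.9 -570.8  222.7] rot [ 3.142 -0.    -1.191] F [ 0.14 -0.54  0.25] open 1.0
(-5,-126,350) world [673.7 -96.  350. ] rows [-0.9537 -1.9668 -0.4246] [ 0.000e+00 -1.000e-04  1.871e-01]
(-5,-126,248) world [673.7 -96.  248. ] rows [-0.9537 -1.9668 -0.0846] [ 0.000e+00 -1.000e-04  1.871e-01]
```

Request:
{"api": "send_rows", "payload": {
  "moves": [
    [[0,0,-0.2,0,0,0.05],[-0.1,-0.15,-0.4,0,0,0.1],[-0.48,-0.95,-0.43,0,0,0.187],[-0.48,-0.95,-0.43,0,0,0.187],[-0.48,-0.95,-0.43,0,0,0.187],[-0.48,-0.95,-0.43,0,0,0.187],[-0.48,-0.95,-0.43,0,0,0.187],[-0.48,-0.95,-0.43,0,0,0.187],[-0.48,-0.95,-0.43,0,0,0.187],[-0.48,-0.95,-0.43,0,0,0.187],[-0.48,-0.95,-0.43,0,0,0.187]]
  ],
  "grip": 1
}}

```text
t: 2.02
eef_pos: [444.6, -339.1, 352.3]
tcp_rot: [-3.141, -0.001, -1.481]
ft_force: [-0.9, -0.3, 0.2]
opening: 0.282
```

```bash
python3 d.py "(-5,-126,350)" "(-5,-126,248)"
```

```text
t 2.02 local [-254.  -348.6  352.3] rot [-3.141e+00 -1.000e-03 -1.481e+00] F [-0.91 -0.24  0.15] open 0.28
(-5,-126,350) world [673.7 -96.  350. ] rows [-0.7386 -0.833   0.0079] [-0.0006 -0.0006  0.0025]
(-5,-126,248) world [673.7 -96.  248. ] rows [-0.739  -0.8327  0.3479] [-0.0006 -0.0006  0.0025]
```

Request:
{"api": "send_rows", "payload": {
  "moves": [
    [[-0.739,-0.833,0.008,0,0,0.0025],[-0.739,-0.833,0.008,0,0,0.0025],[-0.739,-0.833,0.008,0,0,0.0025],[-0.739,-0.833,0.008,0,0,0.0025],[-0.739,-0.833,0.008,0,0,0.0025],[-0.739,-0.833,0.008,0,0,0.0025],[-0.739,-0.833,0.008,0,0,0.0025],[-0.739,-0.833,0.008,0,0,0.0025],[-0.739,-0.833,0.008,0,0,0.0025],[-0.739,-0.833,0.008,0,0,0.0025],[-0.739,-0.833,0.008,0,0,0.0025],[-0.739,-0.833,0.008,0,0,0.0025]]
  ]
}}

```text
t: 3.02
eef_pos: [672.2, -100.5, 349.2]
tcp_rot: [3.141, -0.0, -1.49]
ft_force: [-0.9, -1.0, 0.6]
opening: 0.005
```

```bash
python3 d.py "(-5,-126,248)"
python3 - <<'E'
from h import *
ims=[]
for n,o in(("top",(180,70)),("side",(140,90))):
    c=cam(n); ims.append(cv2.resize(cv2.cvtColor(c["image"],cv2.COLOR_RGB2BGR)[o[1]:o[1]+150,o[0]:o[0]+190],(400,316),interpolation=2))
cv2.imwrite("pics/a2.png",np.hstack(ims))
E
```

```text
t 3.02 local [  -6.8 -130.4  349.2] rot [ 3.141 -0.    -1.49 ] F [-1.   -0.9   0.63] open 0.01
(-5,-126,248) world [673.7 -96.  248. ] rows [-0.0148 -0.0062  0.3374] [ 0.0002 -0.0002 -0.0036]
```

View pics/a2.png

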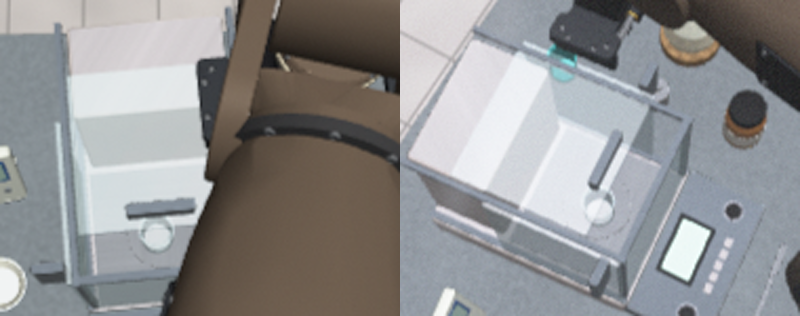

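Request:
{"api": "send_rows", "payload": {
  "moves": [
    [[-0.005,-0.006,0.07,0,0,-0.003],[-0.005,-0.006,0.14,0,0,-0.003],[-0.005,-0.006,0.21,0,0,-0.003],[-0.005,-0.006,0.28,0,0,-0.003],[-0.005,-0.006,0.335,0,0,-0.003],[-0.005,-0.006,0.335,0,0,-0.003],[-0.005,-0.006,0.335,0,0,-0.003]]
  ]
}}

```text
t: 3.7
eef_pos: [674.3, -97.9, 248.9]
tcp_rot: [3.141, 0.0, -1.485]
ft_force: [-0.4, 0.4, 1.3]
opening: 0.006
```

```bash
python3 d.py "(-30,-127,248)" "(-87,-127,248)"
```

```text
t 3.7 local [  -4.6 -127.9  248.9] rot [ 3.141  0.    -1.485] F [-0.39  0.44  1.28] open 0.01
(-30,-127,248) world [648.8 -99.1 248. ] rows [-0.0031  0.0848  0.003 ] [ 0.0004  0.0001 -0.0001]
(-87,-127,248) world [ 592. -104.  248.] rows [-0.0031  0.2748  0.0032] [ 0.0004  0.0001 -0.0001]
```

Request:
{"api": "send_rows", "payload": {
  "moves": [
    [[0,0.02,0,0,0,0],[0,0.04,0,0,0,0],[0,0.06,0,0,0,0],[0,0.075,0,0,0,0],[0,0.09,0,0,0,0],[0,0.105,0,0,0,0],[0,0.12,0,0,0,0],[0,0.135,0,0,0,0],[0,0.15,0,0,0,0],[0,0.165,0,0,0,0],[0,0.18,0,0,0,0],[0,0.195,0,0,0,0]]
  ]
}}

```text
t: 4.7
eef_pos: [616.0, -102.2, 248.7]
tcp_rot: [-3.141, -0.0, -1.484]
ft_force: [1.9, 0.7, 1.5]
opening: 0.003
```

```bash
python3 d.py "(-80,-127,248)"
```

```text
t 4.7 local [ -63.  -127.2  248.7] rot [-3.141 -0.    -1.484] F [1.96 0.55 1.45] open 0.0
(-80,-127,248) world [ 599.  -103.4  248. ] rows [-0.0006  0.0566  0.0024] [-0.0001 -0.0001  0.0006]
```

Contact now reads about 2 N along +x. I'll carry on slowly towards the stop.

Request:
{"api": "send_rows", "payload": {
  "moves": [
    [[0,0.01,0,0,0,0],[0,0.02,0,0,0,0],[0,0.027,0,0,0,0],[0,0.034,0,0,0,0],[0,0.041,0,0,0,0],[0,0.046,0,0,0,0],[0,0.05,0,0,0,0],[0,0.05,0,0,0,0]]
  ]
}}

```text
t: 5.37
eef_pos: [601.7, -103.4, 248.7]
tcp_rot: [-3.14, -0.0, -1.484]
ft_force: [3.3, 1.2, -1.3]
opening: 0.003
```

```bash
python3 d.py
```

```text
t 5.37 local [ -77.3 -127.1  248.7] rot [-3.14  -0.    -1.484] F [ 3.37  0.89 -1.33] open 0.0
```

Request:
{"api": "send_rows", "payload": {
  "moves": [
    [[0,0.004,0,0,0,0],[0,0.008,0,0,0,0],[0,0.012,0,0,0,0],[0,0.012,0,0,0,0]]
  ]
}}

```text
t: 5.7
eef_pos: [601.6, -103.4, 248.9]
tcp_rot: [-3.132, -0.001, -1.484]
ft_force: [26.4, 3.6, -8.9]
opening: 0.003
```

Request:
{"api": "send_rows", "payload": {
  "moves": [
    [[0,0.004,0,0,0,0],[0,0.008,0,0,0,0],[0,0.008,0,0,0,0]]
  ]
}}

```text
t: 5.95
eef_pos: [601.6, -103.4, 249.0]
tcp_rot: [-3.127, -0.001, -1.484]
ft_force: [39.9, 6.2, -14.8]
opening: 0.004
```

The right door is on its stop: position unchanged while the force rose. I'll back off and rise.

Request:
{"api": "send_rows", "payload": {
  "moves": [
    [[0,-0.06,0,0,0,0],[0,-0.12,0,0,0,0],[0,-0.2,0,0,0,0],[0,-0.26,-0.1,0,0,0],[0,-0.26,-0.2,0,0,0],[0,-0.26,-0.3,0,0,0],[0,-0.26,-0.34,0,0,0],[0,-0.26,-0.34,0,0,0]]
  ]
}}

```text
t: 6.62
eef_pos: [673.6, -97.4, 353.8]
tcp_rot: [-3.138, -0.002, -1.484]
ft_force: [0.4, -0.0, 0.0]
opening: 0.005
```

```bash
python3 d.py "(5,0,345)" "(5,0,285)"
```

```text
t 6.62 local [  -5.2 -127.4  353.8] rot [-3.138e+00 -2.000e-03 -1.484e+00] F [ 0.38 -0.08  0.04] open 0.0
(5,0,345) world [672.8  30.4 345. ] rows [-0.4246 -0.0344  0.0289] [-0.0026 -0.0012  0.0006]
(5,0,285) world [672.8  30.4 285. ] rows [-0.425  -0.0336  0.2289] [-0.0026 -0.0012  0.0006]
```

Request:
{"api": "send_rows", "payload": {
  "moves": [
    [[-0.1,-0.03,0,-0.0026,0,0],[-0.2,-0.034,0,-0.0026,0,0],[-0.3,-0.034,0,-0.0026,0,0],[-0.4,-0.034,0,-0.0026,0,0],[-0.425,-0.034,0.03,-0.0026,0,0],[-0.425,-0.034,0.1,-0.0026,0,0],[-0.425,-0.034,0.15,-0.0026,0,0],[-0.425,-0.034,0.2,-0.0026,0,0],[-0.425,-0.034,0.2,-0.0026,0,0]]
  ]
}}

```text
t: 7.37
eef_pos: [670.7, 30.4, 286.0]
tcp_rot: [3.13, 0.001, -1.484]
ft_force: [-0.3, -0.0, -0.8]
opening: 0.004
```

```bash
python3 d.py "(-30,0,284)" "(-80,0,284)"
python3 - <<'E'
from h import *
ims=[]
for n,o in(("top",(180,100)),("side",(140,90))):
    c=cam(n); ims.append(cv2.resize(cv2.cvtColor(c["image"],cv2.COLOR_RGB2BGR)[o[1]:o[1]+150,o[0]:o[0]+190],(400,316),interpolation=2))
cv2.imwrite("pics/a3.png",np.hstack(ims))
E
```

```text
t 7.37 local [2.90e+00 2.00e-01 2.86e+02] rot [ 3.130e+00  1.000e-03 -1.484e+00] F [-0.29 -0.01 -0.82] open 0.0
(-30,0,284) world [637.9  27.4 284. ] rows [0.0005 0.1097 0.0079] [0.0071 0.0004 0.0006]
(-80,0,284) world [588.1  23.1 284. ] rows [0.0003 0.2764 0.0097] [0.0071 0.0004 0.0006]
```

View pics/a3.png

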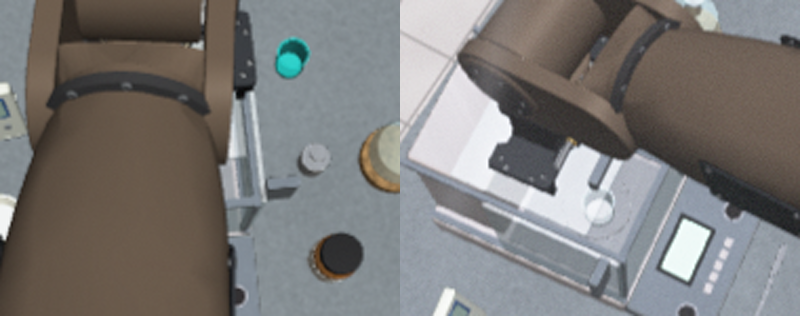

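The right handle is now at the front and level with the closed left one. The fingers are behind the top handle, so I'll push it.

Request:
{"api": "send_rows", "payload": {
  "moves": [
    [[0,0.02,0.008,0.007,0,0],[0,0.04,0.008,0.007,0,0],[0,0.06,0.008,0.007,0,0],[0,0.08,0.008,0.007,0,0],[0,0.1,0.008,0.007,0,0],[0,0.115,0.008,0.007,0,0],[0,0.13,0.008,0.007,0,0],[0,0.145,0.008,0.007,0,0],[0,0.16,0.008,0.007,0,0],[0,0.175,0.008,0.007,0,0],[0,0.19,0.008,0.007,0,0],[0,0.205,0.008,0.007,0,0]]
  ]
}}

```text
t: 8.47
eef_pos: [610.6, 25.4, 288.6]
tcp_rot: [-3.135, -0.0, -1.484]
ft_force: [1.4, 1.2, 1.6]
opening: 0.003
```

```bash
python3 d.py "(-80,0,284)"
```

```text
t 8.47 local [-57.4   0.3 288.6] rot [-3.135 -0.    -1.484] F [1.52 1.09 1.62] open 0.0
(-80,0,284) world [588.1  23.1 284. ] rows [0.001  0.0753 0.0148] [-0.0045 -0.0001  0.0006]
```

Request:
{"api": "send_rows", "payload": {
  "moves": [
    [[0,0.01,0,0,0,0],[0,0.02,0,0,0,0],[0,0.03,0,0,0,0],[0,0.038,0,0,0,0],[0,0.046,0,0,0,0],[0,0.052,0,0,0,0],[0,0.058,0,0,0,0],[0,0.058,0,0,0,0]]
  ]
}}

```text
t: 9.13
eef_pos: [593.2, 23.8, 288.4]
tcp_rot: [-3.135, -0.0, -1.484]
ft_force: [0.8, -0.2, -0.3]
opening: 0.007
```

Request:
{"api": "send_rows", "payload": {
  "moves": [
    [[0,0.004,0,0,0,0],[0,0.008,0,0,0,0],[0,0.008,0,0,0,0]]
  ]
}}

```text
t: 9.38
eef_pos: [591.1, 23.6, 288.4]
tcp_rot: [-3.135, -0.0, -1.484]
ft_force: [0.5, 0.3, 0.6]
opening: 0.005
```

Request:
{"api": "send_rows", "payload": {
  "moves": [
    [[0,0.004,0,0,0,0],[0,0.008,0,0,0,0],[0,0.012,0,0,0,0],[0,0.016,0,0,0,0]]
  ]
}}

```text
t: 9.72
eef_pos: [590.5, 23.6, 288.6]
tcp_rot: [-3.124, -0.0, -1.484]
ft_force: [29.9, 4.7, -11.9]
opening: 0.005
```

```bash
python3 d.py
python3 - <<'E'
from h import *
ims=[]
for n,o in(("top",(180,100)),("side",(140,90))):
    c=cam(n); ims.append(cv2.resize(cv2.cvtColor(c["image"],cv2.COLOR_RGB2BGR)[o[1]:o[1]+150,o[0]:o[0]+190],(400,316),interpolation=2))
cv2.imwrite("pics/a4.png",np.hstack(ims))
E
```

```text
t 9.72 local [-77.6   0.3 288.6] rot [-3.124 -0.    -1.484] F [ 30.19   2.09 -11.88] open 0.0
```

View pics/a4.png

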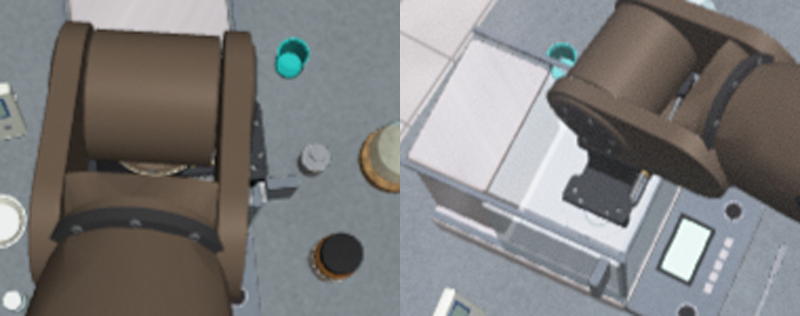

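Request:
{"api": "send_rows", "payload": {
  "moves": [
    [[0,-0.05,0,0,0,0],[0,-0.1,0,0,0,0],[0,-0.15,-0.05,0,0,0],[0,-0.15,-0.15,0,0,0],[0.05,-0.15,-0.25,0,0,0],[0.15,-0.1,-0.25,0,0,0],[0.25,0,-0.25,0,0,0],[0.25,0.12,-0.25,0,0,0],[0.25,0.24,-0.25,0,0,0],[0.25,0.36,-0.25,0,0,0],[0.25,0.38,-0.25,0,0,0],[0.25,0.38,-0.25,0,0,0]]
  ]
}}

```text
t: 10.82
eef_pos: [477.2, -61.5, 363.4]
tcp_rot: [-3.134, -0.001, -1.485]
ft_force: [0.8, 0.1, 1.0]
opening: 0.007
```

```bash
python3 d.py "(-193,-77,150)" "(-193,-77,82)"
python3 - <<'E'
from h import *
c=cam("side")
o=(140,90);im=cv2.cvtColor(c["image"],cv2.COLOR_RGB2BGR)[o[1]:o[1]+150,o[0]:o[0]+190]
cv2.imwrite("pics/a5.png",cv2.resize(im,None,fx=3.5,fy=3.5,interpolation=2))
E
```

```text
t 10.82 local [-197.7  -74.8  363.4] rot [-3.134e+00 -1.000e-03 -1.485e+00] F [0.76 0.07 1.02] open 0.01
(-193,-77,150) world [482.1 -63.3 150. ] rows [ 0.007  -0.0103  0.7114] [-0.0049 -0.0003  0.    ]
(-193,-77,82) world [482.1 -63.3  82. ] rows [ 0.0069 -0.0086  0.938 ] [-0.0049 -0.0003  0.    ]
```

View pics/a5.png

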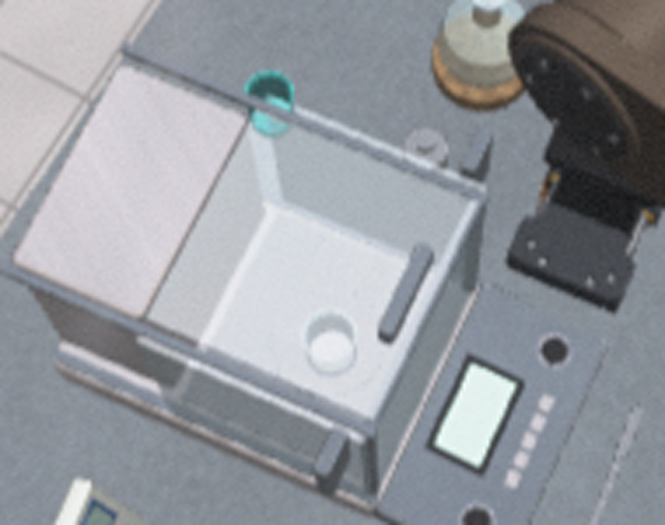

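Both doors are shut and level with the left handle. I'll go down over the sensor in stages.

Request:
{"api": "send_rows", "payload": {
  "moves": [
    [[0.007,-0.01,0.1,-0.005,0,0],[0.007,-0.01,0.2,-0.005,0,0],[0.007,-0.01,0.3,-0.005,0,0],[0.007,-0.01,0.4,-0.005,0,0],[0.007,-0.01,0.5,-0.005,0,0],[0.007,-0.01,0.6,-0.005,0,0],[0.007,-0.01,0.69,-0.005,0,0],[0.007,-0.01,0.69,-0.005,0,0],[0.007,-0.01,0.69,-0.005,0,0]]
  ]
}}

```text
t: 11.62
eef_pos: [484.1, -63.0, 154.7]
tcp_rot: [3.138, 0.001, -1.484]
ft_force: [-0.0, -0.3, 0.6]
opening: 0.006
```

```bash
python3 d.py "(-193,-77,82)"
python3 - <<'E'
from h import *
c=cam("side")
o=(200,120);im=cv2.cvtColor(c["image"],cv2.COLOR_RGB2BGR)[o[1]:o[1]+130,o[0]:o[0]+170]
cv2.imwrite("pics/a6.png",cv2.resize(im,None,fx=4,fy=4,interpolation=2))
E
```

```text
t 11.62 local [-191.1  -76.8  154.7] rot [ 3.138e+00  1.000e-03 -1.484e+00] F [-0.03 -0.31  0.55] open 0.01
(-193,-77,82) world [482.1 -63.3  82. ] rows [0.0008 0.0056 0.2425] [0.0024 0.0006 0.0008]
```

View pics/a6.png

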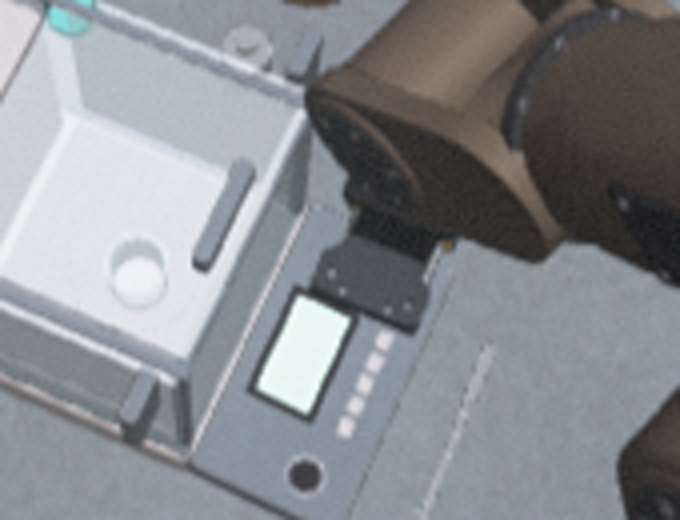

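Run:
```python
from h import *
from scipy.spatial.transform import Rotation as Ro
p=np.load("p.npy"); R=Ro.from_euler("z",p[2]).as_matrix(); c=cam("side")
for z in (250,300,350,400): 
    for px in ((277,145),(288,170)): print(z,px,(R.T@(onz(c,px,z)-[p[0],p[1],0])).round(0))
```

```text
250 (277, 145) [-108.  -98.  250.]
250 (288, 170) [-159.  -49.  250.]
300 (277, 145) [-114.  -79.  300.]
300 (288, 170) [-163.  -32.  300.]
350 (277, 145) [-121.  -59.  350.]
350 (288, 170) [-167.  -15.  350.]
400 (277, 145) [-127.  -40.  400.]
400 (288, 170) [-171.    2.  400.]
```

Request:
{"api": "send_rows", "payload": {
  "moves": [
    [[0,0.015,0.0,0.056,0,0],[0,0.015,0.03,0.056,0,0],[0,0.015,0.06,0.056,0,0],[0,0.015,0.09,0.056,0,0],[0,0.015,0.12,0.056,0,0],[0,0.015,0.15,0.056,0,0],[0,0.015,0.18,0.056,0,0],[0,0.015,0.21,0.056,0,0],[0,0.015,0.24,0.056,0,0],[0,0.015,0.24,0.056,0,0]]
  ]
}}

```text
t: 12.55
eef_pos: [478.3, -63.4, 81.8]
tcp_rot: [-3.057, 0.001, -1.484]
ft_force: [-0.7, 0.5, -0.5]
opening: 0.008
```

```bash
python3 d.py "(-195,-77,82)"
```

```text
t 12.55 local [-196.8  -76.7   81.8] rot [-3.057e+00  1.000e-03 -1.484e+00] F [-0.69  0.55 -0.46] open 0.01
(-195,-77,82) world [480.2 -63.5  82. ] rows [ 0.001  -0.0061 -0.0002] [-0.0538  0.0006  0.0006]
```

Request:
{"api": "send_rows", "payload": {
  "moves": [
    [[0,-0.005,0,0,0,0],[0,-0.005,0,0,0,0],[0,-0.005,0,0,0,0],[0,-0.005,0,0,0,0],[0,-0.005,0,0,0,0],[0,-0.005,0,0,0,0],[0,-0.005,0,0,0,0],[0,-0.005,0,0,0,0],[0,-0.005,0,0,0,0],[0,-0.005,0,0,0,0],[0,-0.005,0,0,0,0],[0,-0.005,0,0,0,0]]
  ]
}}

```text
t: 13.55
eef_pos: [480.4, -63.4, 83.8]
tcp_rot: [-3.055, -0.0, -1.484]
ft_force: [0.2, 0.7, -0.4]
opening: 0.005
```

Request:
{"api": "send_rows", "payload": {
  "moves": [
    [[0,0,0,0,0,0],[0,0,0,0,0,0],[0,0,0,0,0,0],[0,0,0,0,0,0],[0,0,0,0,0,0],[0,0,0,0,0,0],[0,0,0,0,0,0],[0,0,0,0,0,0],[0,0,0,0,0,0],[0,0,0,0,0,0],[0,0,0,0,0,0],[0,0,0,0,0,0]]
  ]
}}

```text
t: 14.55
eef_pos: [480.4, -63.4, 83.8]
tcp_rot: [-3.055, -0.0, -1.484]
ft_force: [0.3, -0.2, 0.3]
opening: 0.005
```

```bash
python3 d.py
python3 - <<'E'
from h import *
c=cam("side")
o=(200,120);im=cv2.cvtColor(c["image"],cv2.COLOR_RGB2BGR)[o[1]:o[1]+130,o[0]:o[0]+170]
cv2.imwrite("pics/a7.png",cv2.resize(im,None,fx=4,fy=4,interpolation=2))
E
```

```text
t 14.55 local [-194.7  -76.9   83.8] rot [-3.055 -0.    -1.484] F [ 0.31 -0.25  0.3 ] open 0.01
```

View pics/a7.png

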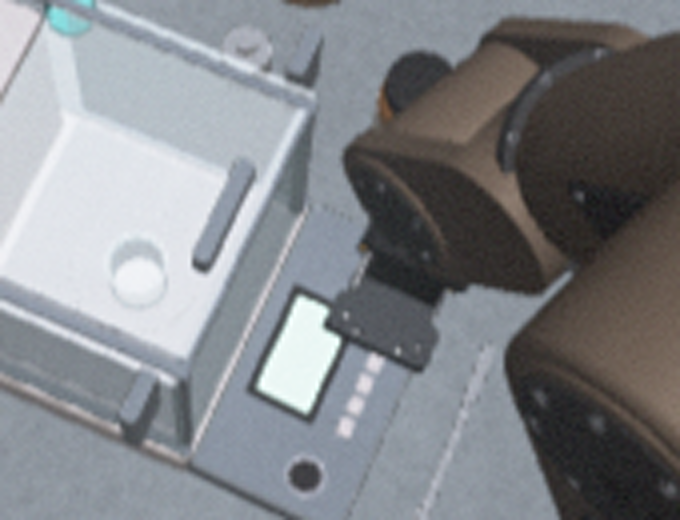

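The hand has hovered about 2.2 s, centred and clear of contact. I'll withdraw straight up and then to the right.

Request:
{"api": "send_rows", "payload": {
  "moves": [
    [[0,0,-0.12,0,0,0],[0,0.02,-0.25,0,0,0],[0,0.03,-0.38,0,0,0],[0,0.04,-0.5,0,0,0],[0,0.05,-0.63,0,0,0],[0,0.06,-0.76,0,0,0],[0,0.06,-0.88,0,0,0],[0.1,0.06,-0.9,0,0,0],[0.22,0.06,-0.9,0,0,0],[0.34,0.06,-0.9,0,0,0],[0.46,0.06,-0.9,0,0,0],[0.58,0.06,-0.9,0,0,0]]
  ]
}}

```text
t: 15.6
eef_pos: [454.0, -241.9, 351.4]
tcp_rot: [-3.054, -0.0, -1.484]
ft_force: [1.0, 0.3, 0.1]
opening: 0.002
```

Request:
{"api": "send_rows", "payload": {
  "moves": [
    [[0.13,0,0,0,0,0],[0.26,0,0,0,0,0],[0.39,0,0,0,0,0],[0.52,0,0,0,0,0],[0.65,0,0,0,0,0],[0.65,0,0,0,0,0],[0.65,0,0,0,0,0]]
  ]
}}

```text
t: 16.18
eef_pos: [470.7, -436.1, 349.8]
tcp_rot: [-3.056, 0.002, -1.486]
ft_force: [-0.1, 0.2, 0.1]
opening: 0.002
```

```bash
python3 d.py
python3 - <<'E'
from h import *
ims=[]
for n,o in(("top",(145,100)),("side",(140,80))):
    c=cam(n); ims.append(cv2.resize(cv2.cvtColor(c["image"],cv2.COLOR_RGB2BGR)[o[1]:o[1]+210,o[0]:o[0]+200],(400,420),interpolation=2))
cv2.imwrite("pics/a8.png",np.hstack(ims))
E
```

```text
t 16.18 local [-236.4 -447.4  349.8] rot [-3.056e+00  2.000e-03 -1.486e+00] F [-0.04  0.19  0.08] open 0.0
```

View pics/a8.png

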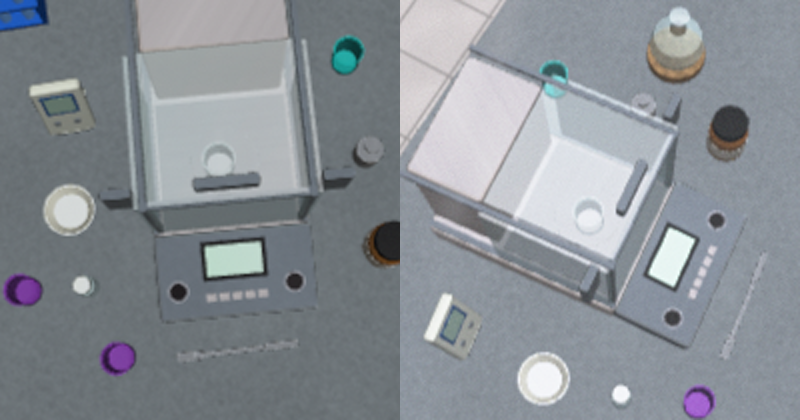

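```bash
python3 -c "
from cell import env
print(env.job_done())"
```

```text
the job is handed in; nothing more can be done
None
```

I slid the right door and then the top door shut, ran the tare over the right-hand sensor, and handed the job in at about 16 s. There is no readout, so I could not confirm that the tare registered.

- **Doors:** I pushed each handle slowly with the closed fingertips until it reached its front stop. Both stopped at the same place (77–78 mm ahead of the balance's origin). In the last picture the right handle is level with the closed left one.
- **Force:** The push read about 2–3 N while each door moved. At the stops I pressed harder than I meant to, to about 40 N on the right door and 30 N on the top door. For the right door that is right at the 40 N figure, though it was the fingertips pressing rather than the arm or gripper body.
- **Tare:** The fingertips hovered about 25 mm above the sensor window and within about 2 mm of its middle, for about 2.2 s. The contact force stayed near zero. I leaned the tool about 5° towards the operator to keep the wrist clear of the front pane.
- **Final check:** The hand left straight up, then to the right, and never passed over the left-hand sensor. The last pictures show both doors shut, and the beaker and the other things in view undisturbed.

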